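Register a radio battery pack in the test fixture and latch it

TASK

Load the radio battery pack into the test fixture: lay it label side up on the plate with its gold contacts toward the grey test head, push it sideways until its long edge is flush against the steel fence, and slide it in under the head until its contact end is flush against the back stop. Only once it is home against both stops, swing the latch arm fully shut behind it and leave it so. Leave the other things where they lie.

Things in the scene. Friction and masses are not known exactly. Their poses are not given: they have to be found in the camera images.
- pack_center (a point): Centre, half-way up, of the loose black radio battery pack, a flat box 78 (its x) x 52 (its y) x 20 mm high, 0.16 kg (hidden, varies), lying label up. Its x axis points away from the contact end (the end with a row of gold contacts on its top), which starts toward the far side of the bench; grasp it across the 52 mm sides.
- pack_contacts (a point): Middle of the row of gold contacts on the top of the pack, 28 mm from the pack's centre toward the contact end.
- fixture: Test fixture, bolted down: aluminium plate 200 (x) x 180 (y) x 12 mm, origin at the centre of its underside; x axis away from the robot to the grey test head, y to the left, z up. The plate's top (the bed) is at z = 12 mm, free from the fence to its right edge (y = -90 mm).
- back_stop (a point): On the back stop, the front face of the grey head: at x = 62, y = 20, z = 22 mm of the fixture, with its axes. The face runs from y = -70 to +58 mm. An overhang of the head roofs the last 19 mm before it (x = 43 to 62, y = -61 to +49 mm), 28 mm above the bed; the head's top is at z = 57 mm. The pack can only slide in under it from the front.
- fence (a point): Middle of the fence's face toward the bed: at x = 24, y = 46, z = 18 mm of the fixture, with its axes. The fence is a steel bar along the fixture's x, from x = -14 to +62 mm, 12 mm wide, 13 mm high above the bed, on the left of the bed.
- home (a point): Where the pack's centre lies when the pack is home against fence and back stop: 23, 20, 22 mm in the fixture's frame, with the axes of the fixture.
- latch (a joint): Angle (rad) of the latch arm, which swings level over the bed. 0 = fully shut, at its end stop: the arm points to the fixture's -y, across behind the pack, 3.5 mm clear of a pack that is home. 1.57: it points to -x, toward the robot; up to 2.4 = swung out to the left. It stays where it is left (friction 0.04 N m).
- latch_pivot (a point): Upright pivot of the latch, at x = -26.5, y = +58, z = 12 mm of the fixture, just in front of the fence. The flat steel arm is 60 mm long, 14 mm wide, its top 30 mm above the underside of the plate. This point's axes are the fixture's.
- latch_knob (a point): Upright black knob on the latch arm, 12 mm in diameter, 50 mm from the pivot; this point is 55 mm above the underside of the plate, 12 mm below the knob's top. Pinch it or push it sideways.
- tape_measure: Bystander: black and yellow tape measure 64 x 83 x 36 mm, origin at its underside.
- tub: Bystander: open round white tub of screws, 65 mm across, 46 mm high, origin at the centre of its underside.
- screwdriver: Bystander: blue-handled screwdriver lying along its y, 183 mm long, 26 mm thick, origin at its underside.
- pack: The same pack: origin at the centre of its underside, axes as at its centre.

How it is judged:
By the outcome, as a careful person would: the job done as asked, in the order asked, and still so for the second after the job is handed in, with the robot touching nothing.
It also fails if it takes over 61 s, if anything falls off the work surface, if the arm or the gripper's body presses on something with over 40 N, if the wrist force passes 120 N, or if a joint passes its speed limit or range.

ROBOT

A 6-joint arm with a two-finger parallel gripper is mounted at the origin on a cart in front of the work surface, level with it; the furniture and walls round the work are solid. World frame = base frame: x ahead of the robot, y to its left, z up, the work surface at z = 0. Lengths are in m, angles in rad, forces in N, time in s.
With the tool pointing down it reaches from about 0.375 to 0.9 m from the base axis. Payload 3.1 kg.
Tool frame: the origin (TCP) lies on the front face of the gripper's body, between the roots of the fingers; the fingertips stand 70 mm ahead of it and the grasp point (between the pads) lies 51 mm ahead of it; z points along the fingers, y is the line along which they close (so a half turn about z gives the same grasp; the last joint's range is limited). The gripper opens to 87 mm and grips with 3 to 60 N. Pads are 19 mm wide; open, the fingers measure 117 mm over their backs; the gripper's body (75 mm by 190 mm) begins 51 mm behind the grasp point.
Start: joints at [-1.514, 0.527, 1.433, -0, 1.181, -0.178], TCP at [0.146, -0.608, 0.292] pointing down, gripper open.
Joint ranges: [-3.08, 3.08], [-0.75, 2.2], [0.22, 2.44], [-1.43, 4.57], [0, 2.65], [-2.85, 2.85]. Speed limits (rad/s): [2.79, 2.79, 3.14, 3.14, 3.14, 3.14].

INTERFACE

Orientations are given as a unit quaternion [x, y, z, w].
In Python, from rig import robot, cams, ticket gives the robot as it stands. The module is installed in compiled form; this text tells all that it offers.
- The arm moves only by the shell command python3 -m crank 'ROWS' [FORCE]. ROWS is JSON, a list of rows, each a list of 7 numbers: the shift along the tool's x, y, z in cm, then the turn, a rotation vector about the tool's x, y, z in rad, then the closure, from 0 (fully open) to 1 (shut). A call has 1 to 5 rows; each row shifts and turns the commanded pose from where the row before left it, along the tool's axes as they then stand; what a row does not reach is not made up. A row lasts 1/8 s, in which the tool goes at most 62.5 mm and 10.7 degrees, less where a joint would pass 70% of its speed; a pose out of reach is approached as far as the arm can. A call is refused whole if a number of a shift passes 6.25 or a number of a turn 0.188, either way. A call with a gripper value outside its range is refused whole. The fingers move at their own pace and stop on an object; FORCE is the grip in N (left out, the last holds). Time passes only in rows, so rows that do not move let the fingers close. It gives the time, the measured TCP pose, the force, the opening and the grip force at its end, in the units of the state.
- robot.get_obs(): the state, without advancing time (a new reading comes with each control period).
- cams.camera(name): name is "side" or "top" or "wrist"; returns the picture (384x512x3 uint8, red, green, blue); there is no depth.
- cams.camera_info(name): a dict with "intrinsics" (3x3 intrinsics, pixels), "pose" (4x4, takes a point from camera to world coordinates). Camera axes: x right, y down, z forward; pixel columns grow to the right and rows downward; lengths in m; the calibration is good to about 2 mm. A picture is of the moment at which its call begins: read the wrist's pose just before it. camera_info takes no time and is no camera call; for the wrist camera it gives the pose at the moment of the call.
- ticket.hand_in(): hands the job in; it is judged then, once.
The state is a dict: "time": time; "q": joint angles; "joint_velocities": joint speeds; "joint_torque": joint torques, N m; "position": TCP position; "tool_rot": TCP orientation; "ft_force": force on the tool from outside, world axes, zero at the start; "moment": the same for the moment, N m; "grip_width": finger opening in m; "grip_force": force on a finger pad.
Only numpy, scipy, OpenCV 4.12 (cv2) and the standard library are available. Lean on these libraries where they do the work, as an engineer would, in place of code of your own. Each camera call takes 0.05 s, during which the arm holds its last target. There are 200 camera calls.

## Working session

There is one attempt and no reset: what is moved stays moved. The work goes in short steps, Python scripts to look and compute and a shell command to move; the robot and the scene stay as the last step left them, time stands still between calls to the robot, and variables do not carry over. Pictures are saved under pics/ and viewed, at most 10 in all, crops included, and the job is handed in when it is done.

```bash
mkdir -p pics; python3 - <<'E'
from rig import robot,cams
import cv2,numpy as np
o=robot.get_obs();print(o['time'],o['position'],o['tool_rot'])
for n in ['top','side']:
    cv2.imwrite(f'pics/{n}0.png',cams.camera(n)[:,:,::-1]);i=cams.camera_info(n);print(n,np.round(i['intrinsics'],1).tolist(),np.round(i['pose'],3).tolist())
E
```

```text
0.0 [ 0.14600533 -0.60711018  0.29127246] [ 9.93055150e-01  1.17644799e-01  4.86129383e-05 -1.08103816e-03]
top [[350.6, 0.0, 253.3], [0.0, 350.6, 198.6], [0.0, 0.0, 1.0]] [[-0.031, -0.985, 0.17, 0.371], [-1.0, 0.031, -0.002, -0.057], [-0.004, -0.17, -0.985, 1.002], [0.0, 0.0, 0.0, 1.0]]
side [[420.4, 0.0, 253.5], [0.0, 420.4, 192.1], [0.0, 0.0, 1.0]] [[-0.999, -0.025, 0.046, 0.506], [-0.052, 0.599, -0.799, 0.973], [-0.007, -0.8, -0.6, 0.849], [0.0, 0.0, 0.0, 1.0]]
```

View pics/top0.png

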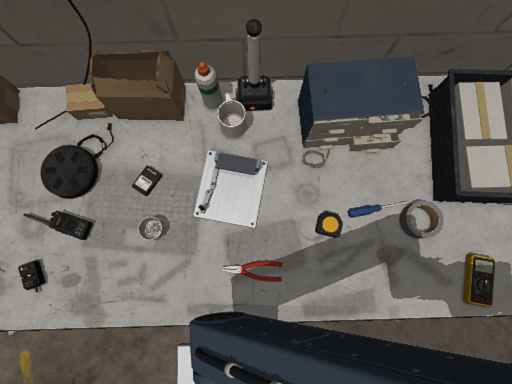

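View pics/side0.png

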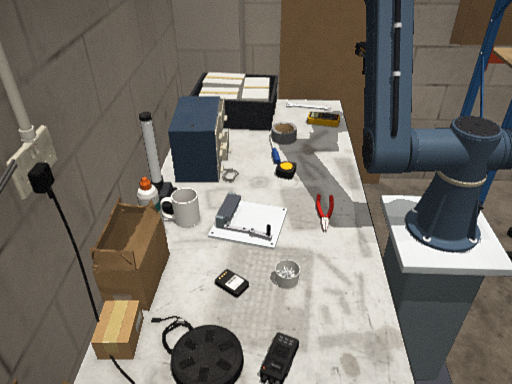

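```bash
cat > h.py <<'E'
from rig import robot,cams
import cv2,numpy as np
from scipy.spatial.transform import Rotation as R
def ray(i,u,v,z):
    K,T=np.array(i['intrinsics']),np.array(i['pose'])
    d=T[:3,:3]@np.linalg.solve(K,[u,v,1]);c=T[:3,3];return (c+d*(z-c[2])/d[2])
def proj(i,P):
    K,T=np.array(i['intrinsics']),np.array(i['pose'])
    p=K@(T[:3,:3].T@(np.array(P)-T[:3,3]));return p[:2]/p[2]
E
python3 - <<'E'
from h import *
im=cv2.imread('pics/top0.png')
c=cv2.resize(im[140:240,120:280],None,fx=5,fy=5,interpolation=cv2.INTER_CUBIC);cv2.imwrite('pics/c0.png',c)
i=cams.camera_info('top')
g=im.max(2)
m=(g<75).astype(np.uint8);m[:160]=0;m[200:]=0;m[:,:125]=0;m[:,168:]=0
m=cv2.morphologyEx(m,cv2.MORPH_CLOSE,np.ones((9,9)))
cs=max(cv2.findContours(m,0,2)[0],key=cv2.contourArea);b=cv2.boxPoints(cv2.minAreaRect(cs))
P=np.array([ray(i,*p,.02) for p in b]);print(b,P.round(3),P.mean(0))
E
```

```text
[[130.95999 185.72002]
 [147.63998 163.48003]
 [162.68    174.76003]
 [146.      197.00002]] [[0.589 0.29  0.02 ]
 [0.653 0.244 0.02 ]
 [0.618 0.2   0.02 ]
 [0.555 0.246 0.02 ]] [0.60395593 0.24485329 0.02      ]
```

View pics/c0.png

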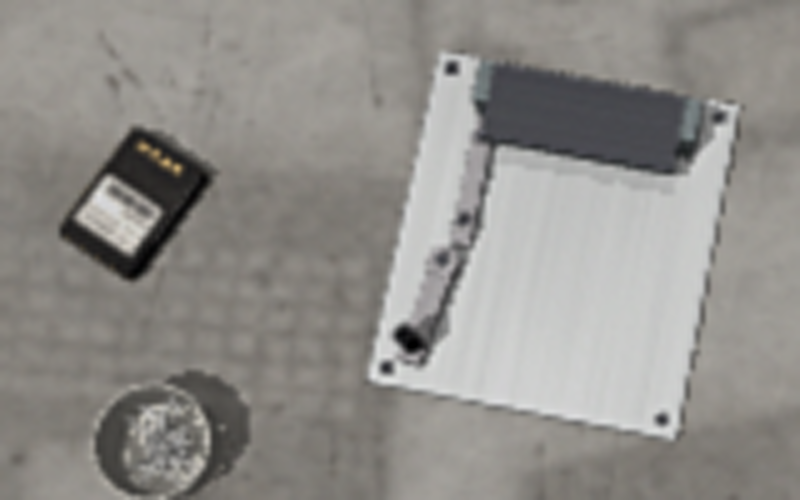

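The crop shows the pack (centre ~ (135,203), contacts at (160,158)), and the plate corners at (441,52), (740,103), (680,437), (371,383); the latch knob is at (410,335), pointing toward the robot.

```bash
python3 - <<'E'
from h import *
i=cams.camera_info('top')
C=np.array([(441,52),(740,103),(680,437),(371,383)])/5+[120,140]
P=np.array([ray(i,*p,.012) for p in C]);print(P.round(4))
print('sizes',np.linalg.norm(P[0]-P[1]),np.linalg.norm(P[1]-P[2]),np.linalg.norm(P[2]-P[3]),np.linalg.norm(P[3]-P[0]))
x=P[0]+P[1]-P[2]-P[3];y=P[0]+P[3]-P[1]-P[2]
yaw=np.arctan2(x[1],x[0]);print('yaw',yaw,np.arctan2(-y[0],y[1]),P.mean(0))
f=P.mean(0);f[2]=0;Rz=R.from_euler('z',yaw)
for n,p in dict(home=[.023,.02,.022],piv=[-.0265,.058,.012],fence=[.024,.046,.018]).items(): print(n,f+Rz.apply(p))
k=ray(i,410/5+120,330/5+140,.067);print('knob',k,Rz.inv().apply(k-f))
ct=ray(i,160/5+120,158/5+140,.02);print('contacts',ct)
print('tool yaw',R.from_quat(robot.get_obs()['tool_rot']).as_matrix().round(3))
E
```

```text
[[ 0.6898  0.0689  0.012 ]
 [ 0.6533 -0.1055  0.012 ]
 [ 0.4593 -0.0643  0.012 ]
 [ 0.4954  0.1104  0.012 ]]
sizes 0.1781672918780213 0.19837317315114852 0.1783430543970128 0.19879158730881288
yaw -0.20986218444715973 -0.20513263574897417 [0.57447441 0.002344   0.012     ]
home [0.60113629 0.01711371 0.022     ]
piv [0.56063869 0.06459207 0.012     ]
fence [0.6075308  0.04233494 0.018     ]
knob [0.51667675 0.07992189 0.067     ] [-0.07269098  0.0638351   0.067     ]
contacts [0.62881511 0.23050288 0.02      ]
tool yaw [[ 0.972  0.234 -0.   ]
 [ 0.234 -0.972  0.002]
 [ 0.    -0.002 -1.   ]]
```

```bash
python3 -m crank '[[4,-4.5,0,0,0,0,0],[4,-4.5,0,0,0,0,0],[4,-4.5,0,0,0,0,0],[4,-4.5,0,0,0,0,0],[4,-4.5,0,0,0,0,0]]'; python3 -m crank '[[4,-4.5,0,0,0,0,0],[4,-4.5,0,0,0,0,0],[4,-4.5,0,0,0,0,0],[4,-4.5,0,0,0,0,0],[4,-4.5,0,0,0,0,0]]'; python3 -m crank '[[4,-4.5,0,0,0,0,0],[4,-4.5,0,0,0,0,0],[4,-4.5,0,0,0,0,0],[4,-4.5,0,0,0,0,0],[4,-4.5,0,0,0,0,0]]';python3 -m crank '[[0,0,0,0,0,0.17,0],[0,0,0,0,0,0.17,0],[0,0,0,0,0,0.17,0],[0,0,0,0,0,0.17,0],[0,0,0,0,0,0.16,0]]'
```

```text
time: 0.72
position: [0.2885, -0.3403, 0.2921]
tool_rot: [0.993, 0.117, 0.0, -0.0]
ft_force: [1.0, 0.4, -0.8]
grip_width: 0.0873
grip_force: 0.0
time: 1.35
position: [0.4304, -0.0749, 0.2922]
tool_rot: [0.993, 0.118, 0.0, 0.0]
ft_force: [0.0, -1.0, 0.3]
grip_width: 0.087
grip_force: 0.0
time: 1.98
position: [0.5722, 0.1907, 0.2918]
tool_rot: [0.993, 0.118, -0.0, 0.0]
ft_force: [0.5, -0.9, -0.6]
grip_width: 0.087
grip_force: 0.0
time: 2.6
position: [0.5714, 0.1889, 0.2917]
tool_rot: [0.954, -0.3, -0.001, 0.0]
ft_force: [0.4, 0.4, -0.7]
grip_width: 0.0872
grip_force: 0.0
```

```bash
python3 - <<'E'
from h import *
i=cams.camera_info('wrist');im=cams.camera('wrist')[:,:,::-1];cv2.imwrite('pics/w1.png',im)
print(np.round(i['pose'],3).tolist(),proj(i,[.604,.245,.02]))
import pickle;pickle.dump(i,open('w1.pkl','wb'))
E
```

```text
[[-0.572, -0.792, -0.214, 0.63], [-0.82, 0.553, 0.148, 0.149], [0.001, 0.26, -0.966, 0.383], [0.0, 0.0, 0.0, 1.0]] [203.07052614 173.50236503]
```

View pics/w1.png

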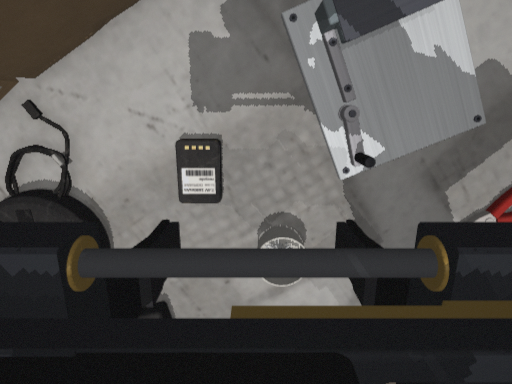

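The wrist view shows the pack at columns 177–222, rows 138–203, contacts up at row 148. Plate corners at (345,181) and (485,121), with the latch knob at (365,160).

```bash
python3 - <<'E'
from h import *;import pickle
i=pickle.load(open('w1.pkl','rb'));im=cv2.imread('pics/w1.png')
hsv=cv2.cvtColor(im,cv2.COLOR_BGR2HSV)
g=cv2.cvtColor(im,cv2.COLOR_BGR2GRAY)
m=(g<60).astype(np.uint8);k=np.zeros_like(m);k[125:212,165:235]=1;m*=k
m=cv2.morphologyEx(m,cv2.MORPH_CLOSE,np.ones((25,25)));m=cv2.morphologyEx(m,cv2.MORPH_OPEN,np.ones((9,9)))
c=max(cv2.findContours(m,0,2)[0],key=cv2.contourArea)
P=np.array([ray(i,*p[0],.02)[:2] for p in c],np.float32);r=cv2.minAreaRect(P*1000);print('pack top outline mm',r)
m=((hsv[...,0]>12)&(hsv[...,0]<32)&(hsv[...,1]>90)&(hsv[...,2]>90)).astype(np.uint8)*k
ys,xs=np.nonzero(m);print('contacts',len(xs),xs.mean(),ys.mean(),ray(i,(xs.min()+xs.max())/2,ys.mean(),.02))
# plate outline from this view
A,B=ray(i,345,181,.012),ray(i,485,121,.012);print('front corners',A,B,np.linalg.norm(A-B),'yaw',np.arctan2(-(A-B)[0],(A-B)[1]))
print('knob',ray(i,369,162,.067))
o=robot.get_obs();print(o['position'],o['q'])
E
```

```text
pack top outline mm ((626.72216796875, 234.23939514160156), (52.7039680480957, 31.541656494140625), 55.08606719970703)
contacts 34 193.58823529411765 147.41176470588235 [0.63289475 0.23243481 0.02      ]
front corners [0.49688752 0.11078892 0.012     ] [ 0.46545659 -0.05923893  0.012     ] 0.17290857422990247 yaw -0.18279396613672308
knob [0.51973071 0.08605694 0.067     ]
[0.57139861 0.18877286 0.29170391] [ 1.33568770e-01  4.97021126e-01  1.49276990e+00 -1.31130862e-05
  1.15312517e+00  2.31723377e+00]
```

```bash
python3 -m crank '[[-0.5,-3.4,0,0,0,0,0],[-0.5,-3.4,0,0,0,0,0],[0,0,5,0,0,0,0],[0,0,5,0,0,0,0],[0,0,4,0,0,0,0]]'; python3 -m crank '[[0,0,4,0,0,0,0],[0,0,2,0,0,0,0],[0,0,1.8,0,0,0,0],[0,0,0,0,0,0,0]]'
```

```text
time: 3.28
position: [0.6012, 0.2504, 0.1498]
tool_rot: [0.955, -0.296, -0.001, 0.001]
ft_force: [-0.0, 0.6, 0.3]
grip_width: 0.087
grip_force: 0.0
time: 3.78
position: [0.6018, 0.2503, 0.0735]
tool_rot: [0.955, -0.297, -0.001, 0.0]
ft_force: [0.7, 0.4, 0.1]
grip_width: 0.0871
grip_force: 0.0
```

```bash
python3 -m crank '[[0,0,0,0,0,0,1],[0,0,0,0,0,0,1],[0,0,0,0,0,0,1],[0,0,0,0,0,0,1],[0,0,0,0,0,0,1]]' 20;  python3 -m crank '[[0,0,0,0,0,0,1],[0,0,0,0,0,0,1],[0,0,-3,0,0,0,1],[0,0,-4,0,0,0,1],[0,0,-2,0,0,0,1]]'; python3 - <<'E'
from h import *
i=cams.camera_info('wrist');im=cams.camera('wrist')[:,:,::-1];cv2.imwrite('pics/w2.png',im)
import pickle;pickle.dump(i,open('w2.pkl','wb'))
E
```

```text
time: 4.4
position: [0.6025, 0.2507, 0.0748]
tool_rot: [0.955, -0.298, 0.0, -0.0]
ft_force: [0.4, -0.4, 1.1]
grip_width: 0.052
grip_force: 20.0
time: 5.03
position: [0.6025, 0.2504, 0.1656]
tool_rot: [0.955, -0.297, 0.001, -0.0]
ft_force: [1.2, -0.2, -1.2]
grip_width: 0.052
grip_force: 20.0
```

View pics/w2.png

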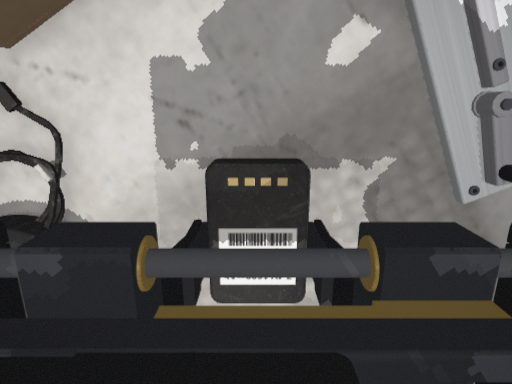

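Pack held squarely, contacts at (258,182). I'll get the contacts' offset in the tool frame.

```bash
python3 - <<'E'
from h import *;import pickle
i=pickle.load(open('w2.pkl','rb'));o=robot.get_obs();p=o['position'];Rt=R.from_quat(o['tool_rot'])
zt=p[2]-.0548
for uv in [(258,182),(258,160),(257,301)]:
    print(uv,(Rt.inv().apply(ray(i,*uv,zt)-p)*1000).round(1))
f=np.array([.5745,.0023,0]);yaw=-.2075
print('tool yaw',Rt.as_matrix()[:2,0])
for q in [(0,-.012),(.012,-.012)]:
    print(f+R.from_euler('z',yaw).apply([*q,0]))
E
```

```text
(258, 182) [35.8  0.6 54.9]
(258, 160) [46.3  0.6 55. ]
(257, 301) [-28.7   0.2  54.7]
tool yaw [ 0.8230846  -0.56790816]
[ 0.57202783 -0.00944259  0.        ]
[ 0.58377042 -0.01191476  0.        ]
```

```bash
python3 -m crank '[[0,0,-2,0,0,-0.132,1],[0,0,0,0,0,-0.132,1],[0,0,0,0,0,-0.132,1]]'; python3 -m crank '[[-0.28,5.2,0,0,0,0,1],[-0.28,5.2,0,0,0,0,1],[-0.28,5.2,0,0,0,0,1],[-0.28,5.2,0,0,0,0,1],[-0.28,5.2,0,0,0,0,1]]';python3 -m crank '[[0,0,0,0,0,0,1],[0,0,0,0,0,0,1]]'
python3 - <<'E'
from h import *
i=cams.camera_info('wrist');im=cams.camera('wrist')[:,:,::-1];cv2.imwrite('pics/w3.png',im)
import pickle;pickle.dump((i,robot.get_obs()),open('w3.pkl','wb'))
f=np.array([.5745,.0023,0]);Rz=R.from_euler('z',-.2075)
for n,q in dict(roofL=[.043,.049,.057],roofR=[.043,-.061,.057],cL=[.1,.09,.012],cR=[.1,-.09,.012],fen=[-.014,.046,.025],piv=[-.0265,.058,.03]).items(): print(n,proj(i,f+Rz.apply(q)).round(1))
E
```

```text
time: 5.45
position: [0.6013, 0.2502, 0.183]
tool_rot: [0.995, -0.102, -0.001, 0.0]
ft_force: [-0.8, -0.3, -1.3]
grip_width: 0.0522
grip_force: 20.0
time: 6.08
position: [0.5334, -0.0025, 0.1831]
tool_rot: [0.995, -0.104, -0.001, 0.0]
ft_force: [-0.5, 0.3, -0.9]
grip_width: 0.0517
grip_force: 20.0
time: 6.32
position: [0.5343, -0.001, 0.1835]
tool_rot: [0.995, -0.104, -0.001, -0.0]
ft_force: [-0.1, -0.0, -1.1]
grip_width: 0.0518
grip_force: 20.0
roofL [167.   90.5]
roofR [332.4  90.2]
cL [123.7  14.5]
cR [361.6  14.1]
fen [187.1 166.1]
piv [171.8 182.6]
```

View pics/w3.png

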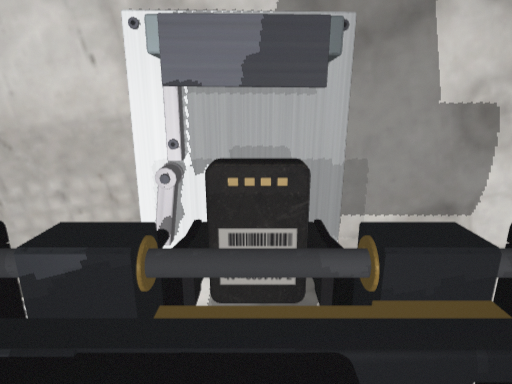

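The wrist image shows the head front edge at (162,87)-(328,86), fence end (183,160) and pivot (168,178). That puts the fixture about 2.5 mm left and 1.5 mm forward of my estimate, with its yaw confirmed. I'll lower the pack and slide it partway under the roof.

```bash
python3 -m crank '[[0,0,3,0,0,0,1],[0,0,3,0,0,0,1],[0,0,2,0,0,0,1],[0,0,1.4,0,0,0,1],[0,0,0,0,0,0,1]]'; python3 -m crank '[[1,0,0,0,0,0,1],[1.2,0,0,0,0,0,1],[1.2,0,0,0,0,0,1],[1,0,0,0,0,0,1],[0,0,0,0,0,0,1]]'
```

```text
time: 7.0
position: [0.5343, -0.0, 0.0893]
tool_rot: [0.995, -0.103, -0.001, -0.0]
ft_force: [-0.5, 0.4, -1.5]
grip_width: 0.0516
grip_force: 20.0
time: 7.62
position: [0.579, -0.0106, 0.0905]
tool_rot: [0.995, -0.104, 0.001, 0.0]
ft_force: [0.4, -0.6, -1.6]
grip_width: 0.0517
grip_force: 20.0
```

```bash
python3 -m crank '[[0,0,0.2,0,0,0,1],[0,0,0.15,0,0,0,1],[0,0,0,0,0,0,1]]'; python3 -m crank '[[0,0,0,0,0,0,0.28],[0,0,0,0,0,0,0.28],[0,0,0,0,0,0,0.28]]'; python3 -m crank '[[0,0,-4,0,0,0,0.28],[0,0,-4,0,0,0,0.28],[0,0,-2,0,0,0,1],[0,0,0,0,0,0,1]]';python3 - <<'E'
from h import *
i=cams.camera_info('wrist');im=cams.camera('wrist')[:,:,::-1];cv2.imwrite('pics/w4.png',im)
import pickle;pickle.dump((i,robot.get_obs()),open('w4.pkl','wb'))
E
```

```text
time: 8.0
position: [0.577, -0.0099, 0.0868]
tool_rot: [0.995, -0.104, -0.001, -0.0]
ft_force: [-1.6, -0.0, 2.6]
grip_width: 0.0519
grip_force: 20.0
time: 8.38
position: [0.5779, -0.0102, 0.0868]
tool_rot: [0.995, -0.104, 0.0, 0.0]
ft_force: [-0.7, -1.0, -0.5]
grip_width: 0.0619
grip_force: 0.0
time: 8.88
position: [0.5788, -0.0103, 0.1884]
tool_rot: [0.995, -0.104, 0.002, 0.0]
ft_force: [-0.5, 0.3, -0.4]
grip_width: 0.0499
grip_force: 0.0
```

View pics/w4.png

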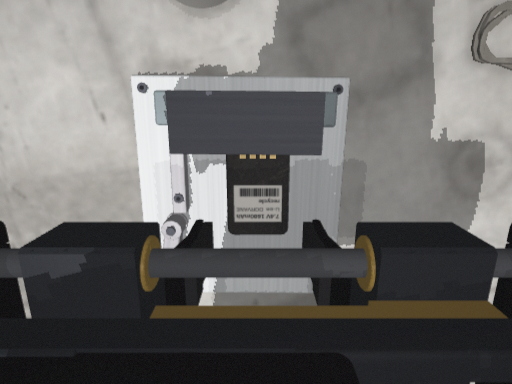

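The pack lies square on the bed, columns 228–289, nose under the roof (contacts at row 157). Next I push it left with closed fingers from its right side.

```bash
python3 -m crank '[[0.8,5.5,0,0,0,0,1],[0,0,4,0,0,0,1],[0,0,3.5,0,0,0,1],[0,0,2.7,0,0,0,1],[0,0,0,0,0,0,1]]'; python3 -m crank '[[0,-1,0,0,0,0,1],[0,-0.8,0,0,0,0,1],[0,-0.8,0,0,0,0,1],[0,-0.8,0,0,0,0,1],[0,-0.4,0,0,0,0,1]]';python3 - <<'E'
from h import *
o=robot.get_obs();print(R.from_euler('z',.2075).apply(o['position']-np.array([.5765,.0044,0])),R.from_euler('z',.2075).apply(o['ft_force']))
E
```

```text
time: 9.55
position: [0.5735, -0.0656, 0.0829]
tool_rot: [0.995, -0.104, -0.001, -0.0]
ft_force: [0.5, -0.2, -0.5]
grip_width: 0.0018
grip_force: 0.0
time: 10.18
position: [0.5822, -0.0277, 0.0848]
tool_rot: [0.995, -0.103, 0.0, 0.0]
ft_force: [0.7, -0.1, 0.1]
grip_width: 0.0001
grip_force: 0.3
[ 0.01214304 -0.03023005  0.08480674] [0.69495073 0.0508683  0.0704607 ]
```

```bash
python3 -m crank '[[0,-0.3,-0.15,0,0,0,1],[0,-0.3,0,0,0,0,1],[0,-0.15,0,0,0,0,1]]';  python3 -m crank '[[0,-0.1,0,0,0,0,1],[0,-0.1,0,0,0,0,1]]'; python3 -m crank '[[0,-0.1,0,0,0,0,1],[0,-0.1,0,0,0,0,1]]'; python3 - <<'E'
from h import *
o=robot.get_obs();print(R.from_euler('z',.2075).apply(o['position']-np.array([.5765,.0044,0])),R.from_euler('z',.2075).apply(o['ft_force']))
E
```

```text
time: 10.55
position: [0.5838, -0.0212, 0.0865]
tool_rot: [0.995, -0.104, 0.0, 0.0]
ft_force: [-0.1, -0.3, 1.3]
grip_width: 0.0005
grip_force: 0.6
time: 10.8
position: [0.5841, -0.0193, 0.0863]
tool_rot: [0.995, -0.104, 0.0, 0.0]
ft_force: [-0.6, -2.3, 0.4]
grip_width: 0.0006
grip_force: 0.7
time: 11.05
position: [0.5845, -0.0172, 0.0863]
tool_rot: [0.995, -0.104, 0.0, 0.0]
ft_force: [0.1, -1.0, 1.0]
grip_width: 0.0001
grip_force: 0.7
[ 0.01225575 -0.01947823  0.08627264] [ 0.26854191 -0.95594749  0.98090442]
```

```bash
python3 -m crank '[[0,-0.1,0,0,0,0,1],[0,-0.1,0,0,0,0,1]]';  python3 -m crank '[[0,-0.1,0,0,0,0,1],[0,-0.1,0,0,0,0,1]]'; python3 -m crank '[[0,-0.1,0,0,0,0,1],[0,0,0,0,0,0,1]]'; python3 - <<'E'
from h import *
o=robot.get_obs();print(R.from_euler('z',.2075).apply(o['position']-np.array([.5765,.0044,0])),R.from_euler('z',.2075).apply(o['ft_force']))
i=cams.camera_info('wrist');im=cams.camera('wrist')[:,:,::-1];cv2.imwrite('pics/w5.png',im)
E
```

```text
time: 11.3
position: [0.5849, -0.0151, 0.0863]
tool_rot: [0.995, -0.104, -0.0, 0.0]
ft_force: [-0.1, -1.1, 1.5]
grip_width: 0.0006
grip_force: 0.7
time: 11.55
position: [0.5853, -0.0132, 0.0863]
tool_rot: [0.995, -0.104, -0.0, -0.0]
ft_force: [-0.5, -2.4, 1.1]
grip_width: 0.0005
grip_force: 0.7
time: 11.8
position: [0.5855, -0.0121, 0.0862]
tool_rot: [0.995, -0.104, -0.0, -0.0]
ft_force: [-0.0, -1.0, 0.6]
grip_width: 0.0008
grip_force: 0.3
[ 0.01215761 -0.01427029  0.08619818] [ 0.17242778 -1.02392819  0.55026155]
```

View pics/w5.png

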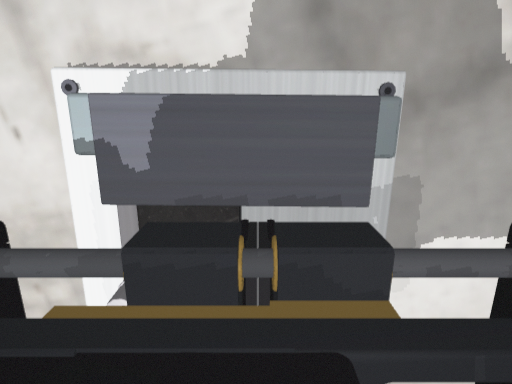

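The pack spans columns 138–242 and its left edge is almost at the fence (~137). I'll creep on until the force rises.

```bash
python3 -m crank '[[0,-0.1,0,0,0,0,1],[0,-0.1,0,0,0,0,1]]';  python3 -m crank '[[0,-0.1,0,0,0,0,1],[0,-0.1,0,0,0,0,1]]'
```

```text
time: 12.1
position: [0.5852, -0.0114, 0.0862]
tool_rot: [0.995, -0.103, -0.001, 0.001]
ft_force: [-2.1, -8.0, 0.5]
grip_width: 0.0006
grip_force: 4.5
time: 12.35
position: [0.5853, -0.0112, 0.0862]
tool_rot: [0.995, -0.103, -0.001, 0.002]
ft_force: [-4.6, -14.5, 1.8]
grip_width: 0.0004
grip_force: 7.8
```

```bash
python3 -m crank '[[0,1.5,0,0,0,0,1],[0,0,-4,0,0,0,1],[-2,0,-4,0,0,0,1],[-4.2,-2.3,0,0,0,0,1],[0,-2.3,0,0,0,0,1]]';  python3 -m crank '[[0,0,4,0,0,0,1],[0,0,3,0,0,0,1],[0,0,1,0,0,0,1],[0,0,0,0,0,0,1]]';python3 - <<'E'
from h import *
o=robot.get_obs();print(R.from_euler('z',.2075).apply(o['position']-np.array([.5765,.0044,0])),R.from_euler('z',.2075).apply(o['ft_force']))
E
```

```text
time: 12.98
position: [0.5281, 0.036, 0.1665]
tool_rot: [0.995, -0.104, -0.002, -0.001]
ft_force: [0.8, -0.5, 0.3]
grip_width: 0.0006
grip_force: 0.0
time: 13.48
position: [0.5319, 0.0348, 0.0859]
tool_rot: [0.995, -0.104, -0.0, -0.0]
ft_force: [0.8, -0.4, 0.3]
grip_width: 0.0004
grip_force: 0.0
[-0.04985719  0.02054691  0.08590098] [ 0.81891989 -0.23091586  0.28016424]
```

```bash
python3 -m crank '[[0.6,0,0,0,0,0,1],[0.5,0,0,0,0,0,1],[0.4,0,0,0,0,0,1],[0.3,0,0,0,0,0,1],[0,0,0,0,0,0,1]]';  python3 -m crank '[[0.1,0,0,0,0,0,1],[0.1,0,0,0,0,0,1],[0.1,0,0,0,0,0,1]]';  python3 -m crank '[[0.1,0,0,0,0,0,1],[0.1,0,0,0,0,0,1]]';python3 - <<'E'
from h import *
o=robot.get_obs();print(R.from_euler('z',.2075).apply(o['position']-np.array([.5765,.0044,0])),R.from_euler('z',.2075).apply(o['ft_force']))
E
```

```text
time: 14.1
position: [0.5502, 0.0309, 0.0864]
tool_rot: [0.995, -0.104, 0.001, 0.0]
ft_force: [-0.4, 0.2, 0.0]
grip_width: 0.0002
grip_force: 0.1
time: 14.48
position: [0.5525, 0.0305, 0.0862]
tool_rot: [0.995, -0.104, -0.0, -0.0]
ft_force: [-1.0, -0.0, 0.4]
grip_width: 0.0004
grip_force: 0.6
time: 14.72
position: [0.5549, 0.03, 0.0862]
tool_rot: [0.995, -0.104, 0.0, -0.0]
ft_force: [-1.3, 0.4, -0.1]
grip_width: 0.0005
grip_force: 0.3
[-0.02643771  0.02056622  0.0861868 ] [-1.32259905  0.17299871 -0.09368487]
```

```bash
python3 -m crank '[[0.1,0,0,0,0,0,1],[0.1,0,0,0,0,0,1]]';  python3 -m crank '[[0.1,0,0,0,0,0,1],[0.1,0,0,0,0,0,1]]'
```

```text
time: 14.98
position: [0.5562, 0.0297, 0.0862]
tool_rot: [0.995, -0.104, -0.001, -0.0]
ft_force: [-1.4, 0.9, 1.0]
grip_width: 0.0004
grip_force: 1.1
time: 15.22
position: [0.5565, 0.0297, 0.0862]
tool_rot: [0.995, -0.104, -0.003, -0.0]
ft_force: [-5.9, 0.9, 5.9]
grip_width: 0.0004
grip_force: 3.2
```

```bash
python3 -m crank '[[0.1,0,0,0,0,0,1],[0.1,0,0,0,0,0,1]]'; python3 -m crank '[[-2,0,0,0,0,0,1],[0,0,-4,0,0,0,1],[0,0,-4,0,0,0,1],[-3,4,-2,0,0,0,1],[0,0,0,0,0,0,1]]'; python3 - <<'E'
from h import *
o=robot.get_obs();print(R.from_euler('z',.2075).apply(o['position']-np.array([.5765,.0044,0])))
i=cams.camera_info('wrist');im=cams.camera('wrist')[:,:,::-1];cv2.imwrite('pics/w6.png',im)
import pickle;pickle.dump((i,o),open('w6.pkl','wb'))
E
```

```text
time: 15.48
position: [0.5568, 0.0296, 0.0861]
tool_rot: [0.995, -0.104, -0.005, -0.0]
ft_force: [-8.7, 0.9, 7.7]
grip_width: 0.0003
grip_force: 4.5
time: 16.1
position: [0.5028, -0.0013, 0.188]
tool_rot: [0.994, -0.105, 0.002, 0.0]
ft_force: [0.3, -0.0, 0.3]
grip_width: 0.0004
grip_force: 0.0
[-0.07095928 -0.02076412  0.18796021]
```

View pics/w6.png

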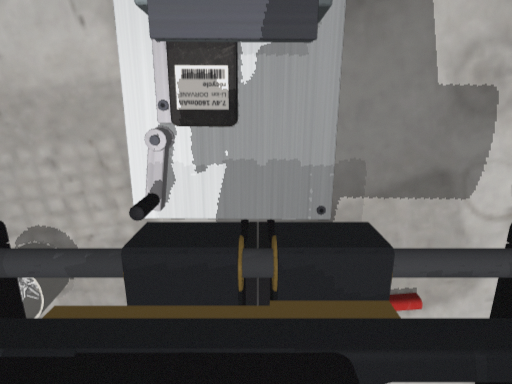

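The pack sits against the fence (left edge column 168), rear edge at row 124. Pivot is at (155,139) and the knob runs from (137,211) to (153,198). I'll check those numbers against the home pose.

```bash
python3 - <<'E'
from h import *;import pickle
i,o=pickle.load(open('w6.pkl','rb'))
F=lambda u,v,z:(R.from_euler('z',.2075).apply(ray(i,u,v,z)-np.array([.5765,.0044,0]))*1000).round(1)
print('rear',F(203,123,.030),'left',F(169,90,.032),'right',F(238,90,.032),'pivot',F(155,139,.032),'fence screw',F(163,105,.025),'roof edge',F(152,38,.057),F(316,38,.057))
print('knob top',F(137,211,.067),'front plate corner R screw',F(321,210,.012))
g=cv2.cvtColor(cv2.imread('pics/w6.png'),6);print(g[110:135,203].tolist(),g[90,160:175].tolist())
E
```

```text
rear [-11.3  22.   30. ] left [13.3 46.2 32. ] right [13.2 -5.9 32. ] pivot [-23.4  60.   32. ] fence screw [ 2.5 53.7 25. ] roof edge [44.3 48.2 57. ] [ 44. -59.  57.]
knob top [-71.2  65.9  67. ] front plate corner R screw [-89.  -77.7  12. ]
[38, 37, 41, 43, 45, 42, 41, 43, 41, 41, 40, 40, 40, 39, 39, 38, 110, 144, 144, 145, 145, 145, 144, 144, 144] [195, 196, 196, 198, 201, 198, 195, 192, 179, 72, 54, 60, 64, 67, 61]
```

The pack is home within measurement error: its sides are at y' 46/−6, and its rear is about 10 mm ahead of the pivot. The force rose at both stops. Next is the latch: closed fingers go on the left of the knob and push it along its arc.

```bash
python3 -m crank '[[-0.3,-5.3,0,0,0,0,1],[0,-5.3,0,0,0,0,1],[0,0,4,0,0,0,1],[0,0,3.8,0,0,0,1],[0,0,0,0,0,0,1]]'; python3 -m crank '[[0,-0,0,0,0,0,1],[0,0.8,0,0,0,0,1],[0,0.8,0,0,0,0,1],[0,0.8,0,0,0,0,1],[0,0.8,0,0,0,0,1]]'; python3 - <<'E'
from h import *
o=robot.get_obs();print(R.from_euler('z',.2075).apply(o['position']-np.array([.5765,.0044,0])))
E
```

```text
time: 16.77
position: [0.5213, 0.1051, 0.1053]
tool_rot: [0.995, -0.103, -0.003, 0.0]
ft_force: [-0.2, -0.2, -0.4]
grip_width: 0.0003
grip_force: 0.0
time: 17.4
position: [0.5168, 0.0721, 0.109]
tool_rot: [0.995, -0.104, 0.002, -0.0]
ft_force: [1.8, 2.0, 0.1]
grip_width: 0.0004
grip_force: 1.1
[-0.07233216  0.05400134  0.10899689]
```

```bash
python3 -m crank '[[0.3,0.7,0,0,0,0,1],[0.4,0.7,0,0,0,0,1],[0.4,0.5,0,0,0,0,1],[0,0,0,0,0,0,1]]'; python3 - <<'E'
from h import *
o=robot.get_obs();print(R.from_euler('z',.2075).apply(o['position']-np.array([.5765,.0044,0])))
E
```

```text
time: 17.9
position: [0.5238, 0.0516, 0.1085]
tool_rot: [0.995, -0.104, 0.001, -0.0]
ft_force: [2.8, 1.9, 1.2]
grip_width: 0.0
grip_force: 1.5
[-0.06125194  0.03534992  0.10849223]
```

```bash
python3 -m crank '[[0,-1,0,0,0,0,1],[-2.1,0,0,0,0,0,1],[0,3,0,0,0,0,1],[0,0,0,0,0,0,1]]'; python3 -m crank '[[0.7,0,0,0,0,0,1],[0.7,0,0,0,0,0,1],[0.7,0.2,0,0,0,0,1],[0.7,0.2,0,0,0,0,1],[0.4,0.1,0,0,0,0,1]]'; python3 - <<'E'
from h import *
o=robot.get_obs();print(R.from_euler('z',.2075).apply(o['position']-np.array([.5765,.0044,0])))
E
```

```text
time: 18.4
position: [0.4959, 0.0365, 0.1077]
tool_rot: [0.995, -0.105, -0.002, 0.0]
ft_force: [-0.3, 0.1, -1.1]
grip_width: 0.0001
grip_force: 0.0
time: 19.02
position: [0.5283, 0.0251, 0.1081]
tool_rot: [0.995, -0.104, -0.0, 0.0]
ft_force: [-2.4, -0.0, -0.0]
grip_width: 0.0007
grip_force: 0.7
[-0.05141958  0.0103673   0.10811856]
```

```bash
python3 -m crank '[[0.3,0,0,0,0,0,1],[0.3,0,0,0,0,0,1],[0.2,0,0,0,0,0,1]]'; python3 -m crank '[[0.1,0,0,0,0,0,1],[0.1,0,0,0,0,0,1]]'; python3 -m crank '[[0.1,0,0,0,0,0,1],[0.1,0,0,0,0,0,1]]'; python3 - <<'E'
from h import *
o=robot.get_obs();print(R.from_euler('z',.2075).apply(o['position']-np.array([.5765,.0044,0])))
E
```

```text
time: 19.4
position: [0.5362, 0.0237, 0.1083]
tool_rot: [0.995, -0.104, 0.0, -0.0]
ft_force: [-1.5, -1.1, 0.5]
grip_width: 0.0004
grip_force: 0.5
time: 19.65
position: [0.5379, 0.0234, 0.1083]
tool_rot: [0.995, -0.104, 0.0, -0.0]
ft_force: [-1.3, -0.2, 0.3]
grip_width: 0.0004
grip_force: 0.5
time: 19.9
position: [0.5395, 0.023, 0.1083]
tool_rot: [0.995, -0.104, -0.0, -0.0]
ft_force: [-2.5, 0.1, 1.4]
grip_width: 0.0005
grip_force: 1.2
[-0.04007818  0.01059582  0.10826605]
```

```bash
python3 -m crank '[[0.1,0,0,0,0,0,1],[0.1,0,0,0,0,0,1]]'; python3 -m crank '[[0.1,0,0,0,0,0,1],[0.1,0,0,0,0,0,1]]'
```

```text
time: 20.15
position: [0.5398, 0.0229, 0.1082]
tool_rot: [0.995, -0.104, -0.002, -0.0]
ft_force: [-6.3, 0.2, 4.9]
grip_width: 0.0005
grip_force: 3.1
time: 20.4
position: [0.5402, 0.0228, 0.1081]
tool_rot: [0.995, -0.104, -0.004, -0.0]
ft_force: [-8.8, 1.1, 6.1]
grip_width: 0.0001
grip_force: 4.5
```

```bash
python3 -m crank '[[-2,0,0,0,0,0,1],[-1,0,-4,0,0,0,1],[0,0,-4,0,0,0,1],[-2,3,-2,0,0,0,1],[0,0,0,0,0,0,1]]'; python3 - <<'E'
from h import *
o=robot.get_obs()
i=cams.camera_info('wrist');im=cams.camera('wrist')[:,:,::-1];cv2.imwrite('pics/w7.png',im)
import pickle;pickle.dump((i,o),open('w7.pkl','wb'))
E
```

```text
time: 21.02
position: [0.4891, 0.0021, 0.21]
tool_rot: [0.994, -0.105, 0.003, 0.0]
ft_force: [1.1, 0.5, -0.5]
grip_width: 0.0007
grip_force: 0.0
```

View pics/w7.png

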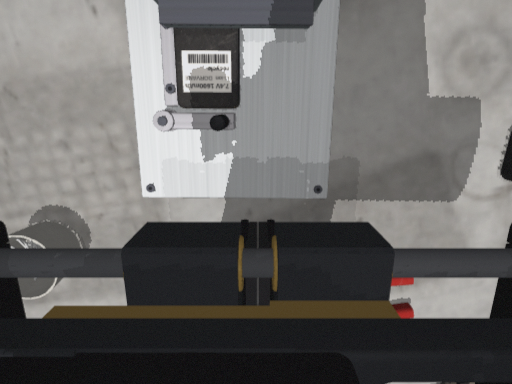

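The latch is shut: its arm runs level from (163,120) to (235,121) behind the pack, whose rear edge is at row ~107. I'll check the gap numerically.

```bash
python3 - <<'E'
from h import *;import pickle
i,o=pickle.load(open('w7.pkl','rb'));g=cv2.cvtColor(cv2.imread('pics/w7.png'),6)
for c in (190,200,225): print(c,g[98:134,c].tolist())
print(g[80,165:182].tolist())
F=lambda u,v,z:(R.from_euler('z',.2075).apply(ray(i,u,v,z)-np.array([.5765,.0044,0]))*1000).round(1)
for v in (107,108,109,112,113,114,129,130): print(v,F(200,v,.031))
E
```

```text
190 [56, 50, 41, 43, 51, 59, 59, 54, 50, 49, 108, 141, 141, 142, 127, 142, 180, 192, 195, 196, 198, 198, 199, 198, 190, 190, 196, 200, 205, 204, 176, 198, 226, 227, 228, 228]
200 [41, 40, 41, 41, 41, 40, 39, 35, 33, 34, 106, 144, 146, 146, 123, 102, 119, 125, 124, 124, 125, 126, 126, 125, 120, 120, 120, 123, 124, 124, 112, 128, 150, 197, 225, 225]
225 [38, 38, 39, 41, 38, 37, 37, 38, 31, 32, 75, 111, 131, 141, 118, 102, 93, 53, 24, 21, 17, 24, 17, 20, 14, 21, 20, 19, 18, 55, 85, 100, 125, 144, 143, 143]
[194, 194, 193, 194, 192, 193, 197, 198, 194, 189, 177, 89, 53, 60, 64, 63, 63]
107 [-12.9  28.2  31. ]
108 [-13.7  28.2  31. ]
109 [-14.5  28.2  31. ]
112 [-16.9  28.4  31. ]
113 [-17.7  28.4  31. ]
114 [-18.6  28.4  31. ]
129 [-31.   29.1  31. ]
130 [-31.8  29.1  31. ]
```

Measured gap is 3.3 mm against the specified 3.5 mm, so the pack is home and the latch is shut.

```bash
python3 -c "
from rig import ticket
print(ticket.hand_in())"
```

```text
the job is handed in; nothing more can be done
None
```

I loaded the pack label up with its contacts under the head, pushed it home against the fence and back stop, swung the latch fully shut behind it, and handed the job in at about 21 s (no verdict was returned).

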